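Roll the rolling pin to its parking band on the pastry mat

ROBOT

A 6-joint arm with a two-finger parallel gripper is mounted at the origin on a cart in front of the work surface, level with it; the furniture and walls round the work are solid. World frame = base frame: x ahead of the robot, y to its left, z up, the work surface at z = 0. Lengths are in m, angles in rad, forces in N, time in s.
With the tool pointing down it reaches from about 0.225 to 0.875 m from the base axis. Payload 3.4 kg.
Tool frame: the origin (TCP) lies at the very end of the fingers, on their centre line; the grasp point (between the pads) lies 19 mm behind it; z points along the fingers, y is the direction in which the jaws open and shut (so a half turn about z gives the same grasp; the last joint's range is limited). The gripper opens to 85 mm and grips with 20 to 120 N. Pads are 22 mm wide; open, the fingers measure 114 mm over their backs; the gripper's body (76 mm by 85 mm) begins 54 mm behind the grasp point. The pads swing forward as they close: fully open they stand 13 mm farther back than shut.
Start: joints at [1.09, 0.276, 1.505, -0, 1.361, -0.121], TCP at [0.202, 0.538, 0.231] pointing down, gripper open.
Joint ranges: [-2.89, 2.89], [-0.75, 2.08], [0.22, 2.7], [-1.18, 4.32], [0.11, 2.71], [-2.7, 2.7]. Speed limits (rad/s): [2.57, 2.57, 3.14, 3.14, 3.14, 3.14].

INTERFACE

Orientations are given as [roll, pitch, yaw] about the fixed x, y, z axes, in that order (R = Rz(yaw) Ry(pitch) Rx(roll)).
In Python, from cell import * gives the robot as it stands.
- The arm moves only by the tool carry_out, never from a script. Its argument "motion" is a list of rows, each an object of numbers: "tx", "ty", "tz": the shift along the tool's x, y, z in m; "wx", "wy", "wz": the turn, a rotation vector about the tool's x, y, z in rad; "grip": the opening, from 0 (shut) to 1 (fully open). In form: [{"tx": .., "ty": .., "tz": .., "wx": .., "wy": .., "wz": .., "grip": ..}, ...]. A call has 1 to 10 rows; each row shifts and turns the commanded pose from where the row before left it, along the tool's axes as they then stand; what a row does not reach is not made up. A row lasts 1/8 s, in which the tool goes at most 62.5 mm and 10.7 degrees, less where a joint would pass 70% of its speed; a pose out of reach is approached as far as the arm can. A call with a gripper value outside its range is refused whole. The fingers move at their own pace and stop on an object; the grip force is fixed at half the most. Time passes only in rows, so rows that do not move let the fingers close. It gives the time, the measured TCP pose, the force and the opening at its end, in the units of the state.
- state(): the state, without advancing time (a new reading comes with each control period).
- get_image(name): name is "scene" or "top" or "wrist"; returns a dict with "image" (384x512x3 uint8, red, green, blue), "range_z" (384x512 float32, m along the optical axis (not along the pixel's ray), 0 where there is no reading), "mtx" (3x3 intrinsics, pixels), "R" (3x3) and "t" (3): a world point X has camera coordinates R X + t. Camera axes: x right, y down, z forward; pixel columns grow to the right and rows downward; lengths in m; the calibration is good to about 2 mm. A picture is of the moment at which its call begins.
- hand_in(): hands the job in, once; it reports no verdict.
Trained networks look in a picture, given as the dict that the camera call returned (one of the last four; its "shot" number tells which), for a name from the list of things; names that differ only in an ending like _2 or _b are one class to them, and where a whole thing is asked for, a point or a joint stands for the part that bears it (a point fixed in the world has none). Each returns a list of dicts, best first, with "p" (0 to 1); they miss things now and then, are a little off and sometimes report something else, mostly with a low value. They report only what shows in the picture. A call takes as long as a camera call.
- masks_of(picture, target): "pixels" (384x512 bool, what is visible of it) and "extent" ([left, top, width, height] in pixels, round what is visible of it).
The state is a dict: "clock": time; "joint_positions": joint angles; "dq": joint speeds; "tau": joint torques, N m; "ee_pos": TCP position; "tool_rot": TCP orientation; "ft_force": force on the tool from outside, world axes, zero at the start; "torque": the same for the moment, N m; "grip_width": finger opening in m.
Only numpy, scipy, OpenCV 4.12 (cv2) and the standard library are available. Lean on these libraries where they do the work, as an engineer would, in place of code of your own. Each camera call takes 0.05 s, during which the arm holds its last target.

TASK

Clear the middle of the pastry mat: with fingertips on top of the rolling pin, roll it along the mat until it lies still along the green band at one end, its barrel covering the band lengthwise and its line of contact on the band. Push only on the upper half of the pin, make it truly roll rather than slide, and do not pinch, lift or tip it. Leave the salt shaker, egg cup, mugs and timer where they stand.

Things in the scene. Friction and masses are not known exactly. Their poses are not given: they have to be found in the camera images.
- rolling_pin: Wooden rolling pin, 0.4 kg, 306 mm long: pale barrel, diameter 52, length 200; a thinner dark handle at each end, clear of the mat. Origin: barrel's centre, 30 mm above the worktop (barrel top at 56 mm). x runs along the pin; y, z turn as it rolls (z up at the start). Left alone it soon stops. A tip that does not slip on its top goes twice as far as the pin, so several strokes are needed.
- green_band: Green band printed across the pastry mat near one short end (which end changes): 40 mm wide, 205 mm long, flat. Origin: its centre, on the mat's top. Its x axis runs along the band, y across it, z up. The pin starts about 100 to 150 mm away, roughly parallel to it.
- orange_band: Orange band, as the green one, near the opposite short end of the mat; not the goal.
- pastry_mat: Grey pastry mat with thin pale lines, fixed to the worktop, 240 mm (its x) by 370 mm (its y, the way the pin rolls), 4 mm thick. Origin: under its centre, on the worktop. The bands' centres lie 125 mm from its centre along +y and -y.
- salt_shaker: Loose bystander: clear glass salt shaker with a grey domed top, 44 mm wide, 90 mm tall; stands just past one short end of the mat; origin under its centre
- egg_cup: Loose bystander: pale blue egg cup, 49 mm wide, 64 mm tall; stands just past the other short end of the mat; origin under its centre
- mug_cream: Loose bystander: cream mug with red and yellow stripes, 83x115x86 mm with handle, at the back of the worktop; origin under its centre
- mug_white: Loose bystander: white mug with a terracotta inside, 89x120x98 mm with handle, at the back of the worktop; origin under its centre
- egg_timer: Loose bystander: round grey-green kitchen timer, 69 mm wide, 61 mm tall, at the back of the worktop; origin under its centre

How it is judged:
On the way:
1. the pin rolls: it has turned about half way over (angle between rolling_pin's own z axis and vertical above 2.2 rad).
At the end, for the whole second after the job is handed in: The pin lies at rest on the mat, its axis above the 40 mm green band (within 20 mm of the band's centre line), within 10 degrees of the band's direction and within 45 mm of its middle lengthwise; every bystander is within 15 mm of where it stood (y of rolling_pin in the frame of green_band between -0.02 and 0.02 m and x of rolling_pin in the frame of green_band between -0.045 and 0.045 m and angle between the x axis of rolling_pin and the x axis of green_band, either way round below 0.18 rad and height (world z) of rolling_pin between 0.026 and 0.034 m and linear speed of rolling_pin below 0.01 m/s and angular speed of rolling_pin below 0.2 rad/s and distance of each of salt_shaker, egg_cup, mug_cream, mug_white, egg_timer from where it was at the start of the episode below 0.015 m); the robot touches nothing.
It fails at once if the pin is lifted more than 12 mm (height (world z) of rolling_pin above 0.042 m).
It fails at once if the pin is tipped out of level (angle between rolling_pin's own x axis and vertical below 1.35 rad).
It fails at once if the fingers touch the pin with the tips below its mid-height (contact force between the fingers and rolling_pin above 0.5 N and height (world z) of the grasp point below 0.045 m).
It fails at once if a bystander is pushed more than 15 mm (distance of any of salt_shaker, egg_cup, mug_cream, mug_white, egg_timer from where it was at the start of the episode above 0.015 m).
It also fails if it takes over 59 s, if anything falls off the work surface, if the arm or the gripper's body presses on something with over 40 N, if the wrist force passes 120 N, or if a joint passes its speed limit or range.

## Working session

There is one attempt and no reset: what is moved stays moved. The work goes in short steps, Python scripts to look and compute and a tool call to move; the robot and the scene stay as the last step left them, time stands still between calls to the robot, and variables do not carry over. Pictures are saved under pics/ and viewed, and the job is handed in when it is done.

Besides the shell and the picture viewer there is one more tool, called after ">>>" by a JSON object that holds its "fn" and its "kwargs". carry_out: Moves the arm, as the interface text tells. Its arguments: {"type":"object","properties":{"motion":{"type":"array","items":{"type":"object","properties":{"tx":{"type":"number"},"ty":{"type":"number"},"tz":{"type":"number"},"wx":{"type":"number"},"wy":{"type":"number"},"wz":{"type":"number"},"grip":{"type":"number"}}}}},"required":["motion"]}

```bash
mkdir -p pics; ls
python3 - <<'E'
from cell import *
import cv2
s=state();print(s)
for n in ["scene","top"]:
    p=get_image(n);cv2.imwrite(f"pics/a_{n}.png",p["image"][:,:,::-1]);print(n,p["mtx"],p["R"],p["t"])
E
```

```text
pics
{'clock': 0.0, 'joint_positions': array([ 1.08998804e+00,  2.76599134e-01,  1.50615059e+00,  2.14636194e-06,
        1.36068208e+00, -1.20994128e-01]), 'dq': array([ 2.40847480e-05,  1.16922409e-03, -2.30107594e-03, -7.43854488e-04,
        3.92340948e-04,  1.50426379e-05]), 'tau': array([ 3.22916880e-03, -4.16754735e+01, -2.45807630e+01,  1.79751319e-04,
        1.08203245e-02, -2.79404254e-06]), 'ee_pos': array([0.20221161, 0.53770394, 0.23043039]), 'tool_rot': array([-3.13976720e+00, -2.24066789e-04,  2.78177784e+00]), 'ft_force': array([-0.79889978,  0.13164145,  0.53074395]), 'torque': array([ 0.00531393,  0.00377697, -0.00845955]), 'grip_width': 0.08518094818041207}
scene [[379.05486692   0.         258.34257077]
 [  0.         379.05486692 189.24560068]
 [  0.           0.           1.        ]] [[-0.57392979 -0.81879771  0.01322524]
 [-0.51078344  0.34531294 -0.78731141]
 [ 0.64008193 -0.4586167  -0.6164137 ]] [0.31910063 0.34180742 0.55409942]
top [[409.2183897    0.         250.98758056]
 [  0.         409.2183897  191.71849933]
 [  0.           0.           1.        ]] [[-0.0179351  -0.99952971 -0.0248733 ]
 [-0.98280282  0.02219686 -0.18331917]
 [ 0.18378506  0.0211577  -0.98273873]] [0.00601636 0.60183835 1.14441351]
```

View pics/a_scene.png

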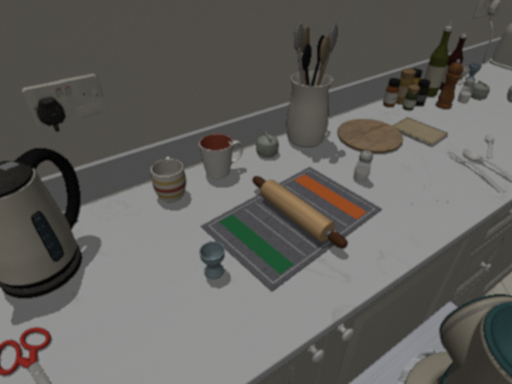

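View pics/a_top.png

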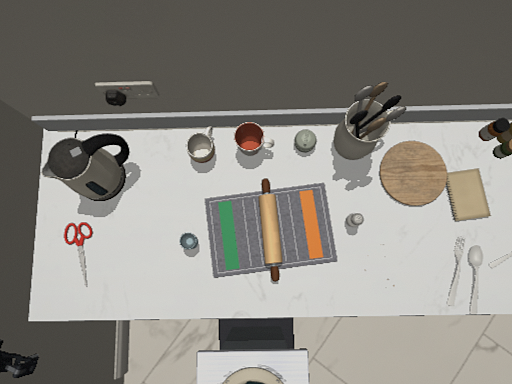

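The top view shows the green band at about (229,235), the pin at (271,230) and orange at (312,225). The egg cup stands at (189,242), just past the green end, and the salt shaker at (356,220). I'll measure these next.

```bash
cat > h.py <<'E'
from cell import *
import cv2, numpy as np
def plane(p,uv,z):
    uv=np.atleast_2d(uv).astype(float)
    d=(np.c_[uv,np.ones(len(uv))]@np.linalg.inv(p["mtx"]).T)@p["R"]
    c=-p["R"].T@p["t"]
    return c+d*((z-c[2])/d[:,2])[:,None]
def cloud(p,m):
    v,u=np.nonzero(m&(p["range_z"]>0)); z=p["range_z"][v,u]
    c=(np.c_[u,v,np.ones(len(u))]@np.linalg.inv(p["mtx"]).T)*z[:,None]
    return (c-p["t"])@p["R"]
def find(p,n,z):
    r=masks_of(p,n)
    if not r: return None
    m=r[0]["pixels"].astype(np.uint8)
    rc=cv2.minAreaRect(np.argwhere(m)[:,::-1].astype(np.float32))
    b=plane(p,cv2.boxPoints(rc),z)[:,:2]
    e=b[1]-b[0],b[2]-b[1]; L=max(e,key=np.linalg.norm)
    if L[0]<0:L=-L
    ctr=b.mean(0)
    pts=plane(p,np.argwhere(m)[:,::-1],z)[:,:2]
    return dict(p=r[0]["p"],c=ctr.round(4),mean=pts.mean(0).round(4),dims=[np.linalg.norm(x).round(3) for x in e],ang=np.arctan2(L[1],L[0]).round(4),m=m>0)
E
python3 - <<'E'
from h import *
for cam in ["top","scene"]:
    p=get_image(cam); print(cam)
    for n,z in [("green_band",.004),("pastry_mat",.004),("orange_band",.004),("rolling_pin",.030)]:
        f=find(p,n,z)
        if f:
            m=f.pop("m"); print(n,f)
            if n=="rolling_pin":
                c=cloud(p,m); t=c[c[:,2]>.047]; 
                print(len(c),c[:,2].max(),t.mean(0)); q=t[:,:2]-t[:,:2].mean(0); w=np.linalg.svd(q)[2][0] if len(q)<3000 else 0; print(w,np.arctan2(*(w*np.sign(w[0]))[::-1]))
    for n in ["egg_cup","salt_shaker"]:
        r=masks_of(p,n); 
        if r: c=cloud(p,r[0]["pixels"]); print(n,r[0]["p"],np.median(c,0),c[:,2].max())
E
```

```text
top
green_band {'p': 0.96, 'c': array([0.483 , 0.0675]), 'mean': array([0.4817, 0.0671]), 'dims': [np.float64(0.045), np.float64(0.205)], 'ang': np.float64(0.125)}
pastry_mat {'p': 0.94, 'c': array([ 0.4974, -0.0563]), 'mean': array([ 0.4941, -0.0572]), 'dims': [np.float64(0.382), np.float64(0.243)], 'ang': np.float64(-1.4473)}
orange_band {'p': 0.61, 'c': array([ 0.511 , -0.1813]), 'mean': array([ 0.51  , -0.1816]), 'dims': [np.float64(0.045), np.float64(0.206)], 'ang': np.float64(0.1137)}
rolling_pin {'p': 0.86, 'c': array([ 0.4971, -0.0568]), 'mean': array([ 0.4952, -0.0578]), 'dims': [np.float64(0.055), np.float64(0.302)], 'ang': np.float64(0.0804)}
1480 0.06111465105889559 [ 0.49459042 -0.05811762  0.05311637]
[-0.99723787 -0.07427404] 0.07434250262945917
egg_cup 0.65 [0.46344363 0.18155658 0.04118977] 0.06963066679319048
salt_shaker 0.68 [ 0.5126635  -0.29462176  0.08024741] 0.09319223571365409
scene
green_band {'p': 0.84, 'c': array([0.4812, 0.0657]), 'mean': array([0.4729, 0.0633]), 'dims': [np.float64(0.052), np.float64(0.215)], 'ang': np.float64(0.1168)}
pastry_mat {'p': 0.95, 'c': array([ 0.5187, -0.0887]), 'mean': array([ 0.4784, -0.0303]), 'dims': [np.float64(0.544), np.float64(0.374)], 'ang': np.float64(-1.2859)}
rolling_pin {'p': 0.57, 'c': array([ 0.4961, -0.0599]), 'mean': array([ 0.4849, -0.0613]), 'dims': [np.float64(0.09), np.float64(0.32)], 'ang': np.float64(0.0664)}
2164 0.05771759614291962 [ 0.48555287 -0.05703945  0.05234417]
[-0.99686396 -0.07913441] 0.0792172342701132
egg_cup 0.6 [0.46144855 0.17711303 0.04318568] 0.06529535663395451
```

>>> {"fn": "carry_out", "kwargs": {"motion": [{"wz":0.185,"grip":1},{"wz":0.185,"grip":1},{"wz":0.185,"grip":1},{"wz":0.185,"grip":1},{"wz":0.185,"grip":1},{"wz":0.185,"grip":1},{"grip":1}]}}

```text
schema error: expected keys tx, ty, tz, wx, wy, wz, grip
```

>>> {"fn": "carry_out", "kwargs": {"motion": [{"tx":0,"ty":0,"tz":0,"wx":0,"wy":0,"wz":0.185,"grip":1},{"tx":0,"ty":0,"tz":0,"wx":0,"wy":0,"wz":0.185,"grip":1},{"tx":0,"ty":0,"tz":0,"wx":0,"wy":0,"wz":0.185,"grip":1},{"tx":0,"ty":0,"tz":0,"wx":0,"wy":0,"wz":0.185,"grip":1},{"tx":0,"ty":0,"tz":0,"wx":0,"wy":0,"wz":0.185,"grip":1},{"tx":0,"ty":0,"tz":0,"wx":0,"wy":0,"wz":0.185,"grip":1},{"tx":0,"ty":0,"tz":0,"wx":0,"wy":0,"wz":0,"grip":1}]}}

```text
clock: 1.68
ee_pos: [0.2025, 0.5382, 0.2314]
tool_rot: [3.142, -0.0, 1.674]
ft_force: [0.6, -0.3, 0.2]
grip_width: 0.0854
```

>>> {"fn": "carry_out", "kwargs": {"motion": [{"tx":-0.045,"ty":0.0163,"tz":0,"wx":0,"wy":0,"wz":0,"grip":1},{"tx":-0.045,"ty":0.0163,"tz":0,"wx":0,"wy":0,"wz":0,"grip":1},{"tx":-0.045,"ty":0.0163,"tz":0,"wx":0,"wy":0,"wz":0,"grip":1},{"tx":-0.045,"ty":0.0163,"tz":0,"wx":0,"wy":0,"wz":0,"grip":1},{"tx":-0.045,"ty":0.0163,"tz":0,"wx":0,"wy":0,"wz":0,"grip":1},{"tx":-0.045,"ty":0.0163,"tz":0,"wx":0,"wy":0,"wz":0,"grip":1},{"tx":-0.045,"ty":0.0163,"tz":0,"wx":0,"wy":0,"wz":0,"grip":1},{"tx":-0.045,"ty":0.0163,"tz":0,"wx":0,"wy":0,"wz":0,"grip":1},{"tx":-0.045,"ty":0.0163,"tz":0,"wx":0,"wy":0,"wz":0,"grip":1},{"tx":-0.045,"ty":0.0163,"tz":0,"wx":0,"wy":0,"wz":0,"grip":1}]}}

```text
clock: 2.92
ee_pos: [0.4106, 0.1055, 0.2316]
tool_rot: [3.14, -0.0, 1.675]
ft_force: [0.3, -0.0, -0.0]
grip_width: 0.085
```

>>> {"fn": "carry_out", "kwargs": {"motion": [{"tx":-0.045,"ty":0.0163,"tz":0.025,"wx":0,"wy":0,"wz":0,"grip":1},{"tx":-0.045,"ty":0.0163,"tz":0.025,"wx":0,"wy":0,"wz":0,"grip":1},{"tx":-0.045,"ty":0.0163,"tz":0.025,"wx":0,"wy":0,"wz":0,"grip":1},{"tx":-0.045,"ty":0.0163,"tz":0.025,"wx":0,"wy":0,"wz":0,"grip":1},{"tx":0,"ty":0,"tz":0,"wx":0,"wy":0,"wz":0,"grip":1}]}}

```text
clock: 3.55
ee_pos: [0.4934, -0.0681, 0.1295]
tool_rot: [-3.139, -0.0, 1.671]
ft_force: [-0.8, -0.4, 0.1]
grip_width: 0.0857
```

Run:
```python
from h import *
s=state();print(s["clock"],s["ee_pos"],s["tool_rot"],s["ft_force"])
a=get_image("wrist");b=get_image("scene")
cv2.imwrite("pics/b.png",np.hstack([a["image"],b["image"]])[:,:,::-1][:, ::1][::1])
im=cv2.resize(np.hstack([a["image"],b["image"]])[:,:,::-1],(800,300));cv2.imwrite("pics/b.png",im)
```

```text
3.55 [ 0.49344954 -0.06811705  0.12946445] [-3.13909918e+00 -3.53490162e-04  1.67090739e+00] [-0.83184135 -0.35757498  0.07946947]
```

View pics/b.png

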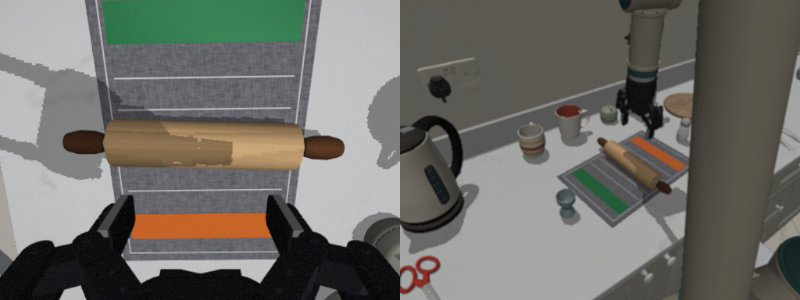

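The wrist view shows the pin spanning columns 62–343 around row 145, centred between the open jaws and parallel to the jaw line. I'll lower until the tips touch it.

>>> {"fn": "carry_out", "kwargs": {"motion": [{"tx":0.001,"ty":0,"tz":0.03,"wx":0,"wy":0,"wz":0,"grip":1},{"tx":0,"ty":0,"tz":0.03,"wx":0,"wy":0,"wz":0,"grip":1},{"tx":0,"ty":0,"tz":0.008,"wx":0,"wy":0,"wz":0,"grip":1},{"tx":0,"ty":0,"tz":0.004,"wx":0,"wy":0,"wz":0,"grip":1},{"tx":0,"ty":0,"tz":0.004,"wx":0,"wy":0,"wz":0,"grip":1},{"tx":0,"ty":0,"tz":0,"wx":0,"wy":0,"wz":0,"grip":1}]}}

```text
clock: 4.4
ee_pos: [0.4933, -0.0646, 0.0558]
tool_rot: [3.141, 0.0, 1.672]
ft_force: [-0.2, 0.4, -0.3]
grip_width: 0.0854
```

>>> {"fn": "carry_out", "kwargs": {"motion": [{"tx":0,"ty":0,"tz":0.004,"wx":0,"wy":0,"wz":0,"grip":1},{"tx":0,"ty":0,"tz":0,"wx":0,"wy":0,"wz":0,"grip":1}]}}

```text
clock: 4.65
ee_pos: [0.4928, -0.0646, 0.0512]
tool_rot: [-3.141, -0.0, 1.672]
ft_force: [-0.3, -0.1, 0.6]
grip_width: 0.0853
```

>>> {"fn": "carry_out", "kwargs": {"motion": [{"tx":-0.002,"ty":0,"tz":0.004,"wx":0,"wy":0,"wz":0,"grip":1},{"tx":0,"ty":0,"tz":0.003,"wx":0,"wy":0,"wz":0,"grip":1},{"tx":0,"ty":0,"tz":0,"wx":0,"wy":0,"wz":0,"grip":1}]}}

```text
clock: 5.03
ee_pos: [0.4929, -0.0665, 0.0439]
tool_rot: [-3.141, -0.0, 1.672]
ft_force: [0.5, -0.1, -0.1]
grip_width: 0.0854
```

>>> {"fn": "carry_out", "kwargs": {"motion": [{"tx":0,"ty":0,"tz":0.002,"wx":0,"wy":0,"wz":0,"grip":1},{"tx":0,"ty":0,"tz":0,"wx":0,"wy":0,"wz":0,"grip":1}]}}

```text
clock: 5.28
ee_pos: [0.4933, -0.0667, 0.0427]
tool_rot: [3.141, 0.0, 1.672]
ft_force: [-0.5, 0.0, 4.0]
grip_width: 0.0856
```

>>> {"fn": "carry_out", "kwargs": {"motion": [{"tx":0,"ty":0,"tz":0.001,"wx":0,"wy":0,"wz":0,"grip":1},{"tx":0.004,"ty":0,"tz":0,"wx":0,"wy":0,"wz":0,"grip":1},{"tx":0.006,"ty":0,"tz":0,"wx":0,"wy":0,"wz":0,"grip":1},{"tx":0.006,"ty":0,"tz":0,"wx":0,"wy":0,"wz":0,"grip":1},{"tx":0.006,"ty":0,"tz":0,"wx":0,"wy":0,"wz":0,"grip":1},{"tx":0,"ty":0,"tz":0,"wx":0,"wy":0,"wz":0,"grip":1}]}}

```text
clock: 6.02
ee_pos: [0.4916, -0.0445, 0.0427]
tool_rot: [3.14, 0.001, 1.672]
ft_force: [-1.2, -0.3, 11.1]
grip_width: 0.0852
```

```bash
cat >> h.py <<'E'
G=np.array([.483,.0675]);GA=.119
def look(name=None):
    s=state();print(s["clock"].__round__(2) if hasattr(s["clock"],"__round__") else s["clock"],s["ee_pos"].round(4),s["ft_force"].round(1))
    u=np.array([np.cos(GA),np.sin(GA)]);n=np.array([-u[1],u[0]])
    for cam in ["top","wrist"]:
        p=get_image(cam); f=find(p,"rolling_pin",.030)
        if name: cv2.imwrite(f"pics/{name}_{cam}.png",p["image"][:,:,::-1])
        if f:
            f.pop("m"); d=f["c"]-G; print(cam,f,"x,y in band",(d@u).round(4),(d@n).round(4))
        g=find(p,"green_band",.004)
        if g: g.pop("m"); print("  green",g["c"],g["ang"],g["dims"])
E
python3 -c "
from h import *
look('c')"
```

```text
6.03 [ 0.4916 -0.0445  0.0427] [-1.2 -0.3 11.1]
top {'p': 0.57, 'c': array([ 0.5071, -0.0456]), 'mean': array([ 0.4613, -0.0496]), 'dims': [np.float64(0.053), np.float64(0.271)], 'ang': np.float64(0.0712)} x,y in band 0.0105 -0.1152
  green [0.4889 0.0679] 0.1167 [np.float64(0.041), np.float64(0.194)]
wrist {'p': 0.93, 'c': array([ 0.4931, -0.0538]), 'mean': array([ 0.4933, -0.0506]), 'dims': [np.float64(0.064), np.float64(0.291)], 'ang': np.float64(0.0812)} x,y in band -0.0044 -0.1216
  green [0.4831 0.0632] 0.1017 [np.float64(0.207), np.float64(0.042)]
```

View pics/c_wrist.png

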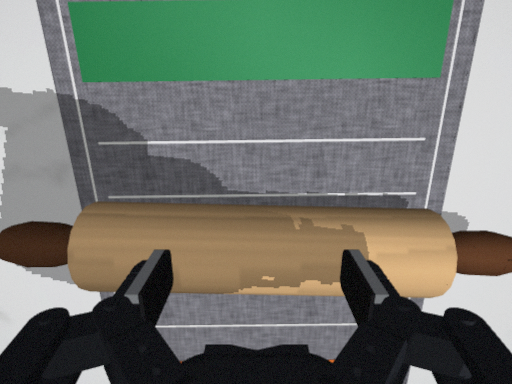

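The wrist view shows both tips on the barrel (columns ~150 and ~360, rows 250–300). It has rolled about 11 mm with the tips near the apex, so it isn't slipping, and I'll carry on with strokes.

>>> {"fn": "carry_out", "kwargs": {"motion": [{"tx":0.006,"ty":0,"tz":0,"wx":0,"wy":0,"wz":0,"grip":1},{"tx":0.006,"ty":0,"tz":0,"wx":0,"wy":0,"wz":0,"grip":1},{"tx":0.005,"ty":0,"tz":0,"wx":0,"wy":0,"wz":0,"grip":1},{"tx":0,"ty":0,"tz":0,"wx":0,"wy":0,"wz":0,"grip":1},{"tx":0,"ty":0,"tz":-0.01,"wx":0,"wy":0,"wz":0,"grip":1},{"tx":-0.01,"ty":0,"tz":0,"wx":0,"wy":0,"wz":0,"grip":1},{"tx":-0.01,"ty":0,"tz":0,"wx":0,"wy":0,"wz":0,"grip":1},{"tx":0,"ty":0,"tz":0,"wx":0,"wy":0,"wz":0,"grip":1}]}}

```text
clock: 7.32
ee_pos: [0.4912, -0.0487, 0.051]
tool_rot: [-3.141, -0.0, 1.67]
ft_force: [0.3, -0.3, 0.1]
grip_width: 0.0852
```

```bash
python3 -c "
from h import *
look('d')"
```

```text
7.33 [ 0.4912 -0.0487  0.051 ] [ 0.3 -0.3  0.1]
top {'p': 0.84, 'c': array([ 0.5073, -0.0399]), 'mean': array([ 0.4584, -0.0372]), 'dims': [np.float64(0.052), np.float64(0.277)], 'ang': np.float64(0.0438)} x,y in band 0.0114 -0.1095
  green [0.4873 0.0678] 0.1141 [np.float64(0.041), np.float64(0.196)]
wrist {'p': 0.74, 'c': array([ 0.492 , -0.0443]), 'mean': array([ 0.4933, -0.0423]), 'dims': [np.float64(0.061), np.float64(0.296)], 'ang': np.float64(0.0818)} x,y in band -0.0043 -0.1121
  green [0.4829 0.063 ] 0.1001 [np.float64(0.207), np.float64(0.041)]
```

>>> {"fn": "carry_out", "kwargs": {"motion": [{"tx":0.002,"ty":0,"tz":0.006,"wx":0,"wy":0,"wz":0,"grip":1},{"tx":0,"ty":0,"tz":0.004,"wx":0,"wy":0,"wz":0,"grip":1},{"tx":0.004,"ty":0,"tz":0,"wx":0,"wy":0,"wz":0,"grip":1},{"tx":0.007,"ty":0,"tz":0,"wx":0,"wy":0,"wz":0,"grip":1},{"tx":0.007,"ty":0,"tz":0,"wx":0,"wy":0,"wz":0,"grip":1},{"tx":0.007,"ty":0,"tz":0,"wx":0,"wy":0,"wz":0,"grip":1},{"tx":0.007,"ty":0,"tz":0,"wx":0,"wy":0,"wz":0,"grip":1},{"tx":0.004,"ty":0,"tz":0,"wx":0,"wy":0,"wz":0,"grip":1},{"tx":0,"ty":0,"tz":0,"wx":0,"wy":0,"wz":0,"grip":1}]}}

```text
clock: 8.75
ee_pos: [0.488, -0.0093, 0.0419]
tool_rot: [3.14, -0.0, 1.672]
ft_force: [0.1, 1.6, 6.8]
grip_width: 0.0854
```

>>> {"fn": "carry_out", "kwargs": {"motion": [{"tx":0,"ty":0,"tz":-0.01,"wx":0,"wy":0,"wz":0,"grip":1},{"tx":-0.01,"ty":0,"tz":0,"wx":0,"wy":0,"wz":0,"grip":1},{"tx":-0.01,"ty":0,"tz":0,"wx":0,"wy":0,"wz":0,"grip":1},{"tx":0,"ty":0,"tz":0,"wx":0,"wy":0,"wz":0,"grip":1}]}}

```text
clock: 9.25
ee_pos: [0.4894, -0.0308, 0.051]
tool_rot: [-3.141, 0.0, 1.67]
ft_force: [0.5, 0.3, 0.5]
grip_width: 0.0853
```

```bash
python3 -c "
from h import *
look('e')"
```

```text
9.25 [ 0.4894 -0.0308  0.051 ] [0.5 0.3 0.5]
top {'p': 0.91, 'c': array([ 0.5044, -0.018 ]), 'mean': array([ 0.4626, -0.0182]), 'dims': [np.float64(0.054), np.float64(0.283)], 'ang': np.float64(0.0863)} x,y in band 0.0111 -0.0874
  green [0.4835 0.0671] 0.1514 [np.float64(0.037), np.float64(0.206)]
wrist {'p': 0.56, 'c': array([ 0.4907, -0.026 ]), 'mean': array([ 0.492 , -0.0244]), 'dims': [np.float64(0.061), np.float64(0.296)], 'ang': np.float64(0.0773)} x,y in band -0.0035 -0.0938
  green [0.4832 0.064 ] 0.1138 [np.float64(0.205), np.float64(0.043)]
```

View pics/e_wrist.png

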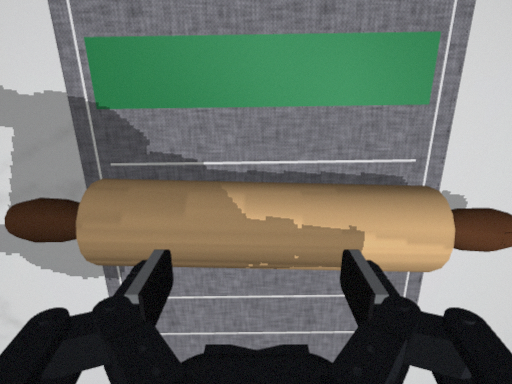

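The wrist view shows the pin at rows 180–270, nearing the green band at rows 33–107 and roughly parallel to it. I'll repeat the stroke.

>>> {"fn": "carry_out", "kwargs": {"motion": [{"tx":0.003,"ty":0,"tz":0.006,"wx":0,"wy":0,"wz":0,"grip":1},{"tx":0,"ty":0,"tz":0.004,"wx":0,"wy":0,"wz":0,"grip":1},{"tx":0.004,"ty":0,"tz":0,"wx":0,"wy":0,"wz":0,"grip":1},{"tx":0.007,"ty":0,"tz":0,"wx":0,"wy":0,"wz":0,"grip":1},{"tx":0.007,"ty":0,"tz":0,"wx":0,"wy":0,"wz":0,"grip":1},{"tx":0.007,"ty":0,"tz":0,"wx":0,"wy":0,"wz":0,"grip":1},{"tx":0.007,"ty":0,"tz":0,"wx":0,"wy":0,"wz":0,"grip":1},{"tx":0.006,"ty":0,"tz":0,"wx":0,"wy":0,"wz":0,"grip":1},{"tx":0,"ty":0,"tz":0,"wx":0,"wy":0,"wz":0,"grip":1}]}}

```text
clock: 10.68
ee_pos: [0.4858, 0.0115, 0.0415]
tool_rot: [3.14, -0.0, 1.672]
ft_force: [0.1, 0.8, 5.2]
grip_width: 0.0853
```

>>> {"fn": "carry_out", "kwargs": {"motion": [{"tx":0,"ty":0,"tz":-0.01,"wx":0,"wy":0,"wz":0,"grip":1},{"tx":-0.01,"ty":0,"tz":0,"wx":0,"wy":0,"wz":0,"grip":1},{"tx":-0.01,"ty":0,"tz":0,"wx":0,"wy":0,"wz":0,"grip":1},{"tx":0,"ty":0,"tz":0,"wx":0,"wy":0,"wz":0,"grip":1}]}}

```text
clock: 11.18
ee_pos: [0.4873, -0.01, 0.0511]
tool_rot: [-3.141, 0.0, 1.67]
ft_force: [0.7, -0.3, -0.1]
grip_width: 0.0856
```

```bash
python3 -c "
from h import *
look('f')"
```

```text
11.18 [ 0.4873 -0.01    0.0511] [ 0.7 -0.3 -0.1]
top {'p': 0.71, 'c': array([0.5   , 0.0051]), 'mean': array([ 0.4618, -0.0006]), 'dims': [np.float64(0.055), np.float64(0.286)], 'ang': np.float64(0.1395)} x,y in band 0.0095 -0.064
  green [0.4365 0.0622] 0.0728 [np.float64(0.038), np.float64(0.107)]
wrist {'p': 0.91, 'c': array([ 0.4893, -0.0071]), 'mean': array([ 0.4904, -0.0055]), 'dims': [np.float64(0.061), np.float64(0.296)], 'ang': np.float64(0.0788)} x,y in band -0.0026 -0.0748
  green [0.4834 0.0639] 0.115 [np.float64(0.207), np.float64(0.042)]
```

>>> {"fn": "carry_out", "kwargs": {"motion": [{"tx":0.001,"ty":0,"tz":0.006,"wx":0,"wy":0,"wz":0,"grip":1},{"tx":0,"ty":0,"tz":0.004,"wx":0,"wy":0,"wz":0,"grip":1},{"tx":0.004,"ty":0,"tz":0,"wx":0,"wy":0,"wz":0,"grip":1},{"tx":0.007,"ty":0,"tz":0,"wx":0,"wy":0,"wz":0,"grip":1},{"tx":0.007,"ty":0,"tz":0,"wx":0,"wy":0,"wz":0,"grip":1},{"tx":0.007,"ty":0,"tz":0,"wx":0,"wy":0,"wz":0,"grip":1},{"tx":0.007,"ty":0,"tz":0,"wx":0,"wy":0,"wz":0,"grip":1},{"tx":0.006,"ty":0,"tz":0,"wx":0,"wy":0,"wz":0,"grip":1},{"tx":0,"ty":0,"tz":0,"wx":0,"wy":0,"wz":0,"grip":1}]}}

```text
clock: 12.6
ee_pos: [0.484, 0.0304, 0.0415]
tool_rot: [3.14, -0.0, 1.672]
ft_force: [0.9, 1.0, 4.4]
grip_width: 0.0852
```

>>> {"fn": "carry_out", "kwargs": {"motion": [{"tx":0,"ty":0,"tz":-0.01,"wx":0,"wy":0,"wz":0,"grip":1},{"tx":-0.01,"ty":0,"tz":0,"wx":0,"wy":0,"wz":0,"grip":1},{"tx":-0.01,"ty":0,"tz":0,"wx":0,"wy":0,"wz":0,"grip":1},{"tx":0,"ty":0,"tz":0,"wx":0,"wy":0,"wz":0,"grip":1}]}}

```text
clock: 13.1
ee_pos: [0.4853, 0.009, 0.0511]
tool_rot: [-3.141, -0.0, 1.67]
ft_force: [0.2, -0.6, 0.1]
grip_width: 0.0855
```

```bash
python3 -c "
from h import *
look('g')"
```

```text
13.1 [0.4853 0.009  0.0511] [ 0.2 -0.6  0.1]
top {'p': 0.84, 'c': array([0.4997, 0.014 ]), 'mean': array([0.4697, 0.0188]), 'dims': [np.float64(0.054), np.float64(0.28)], 'ang': np.float64(-0.0193)} x,y in band 0.0102 -0.0551
  green [0.4682 0.187 ] 1.5507 [np.float64(0.055), np.float64(0.048)]
wrist {'p': 0.59, 'c': array([0.4874, 0.0117]), 'mean': array([0.489 , 0.0135]), 'dims': [np.float64(0.061), np.float64(0.296)], 'ang': np.float64(0.0791)} x,y in band -0.0023 -0.0559
  green [0.4832 0.0637] 0.113 [np.float64(0.206), np.float64(0.042)]
```

View pics/g_wrist.png

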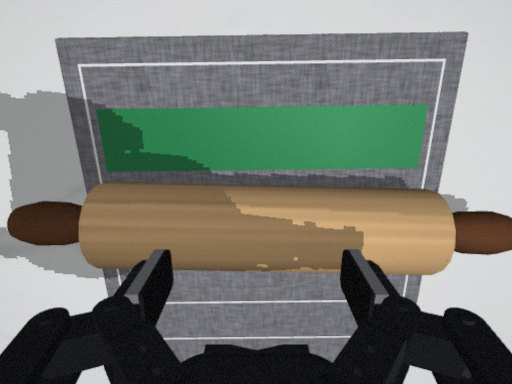

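View pics/g_top.png

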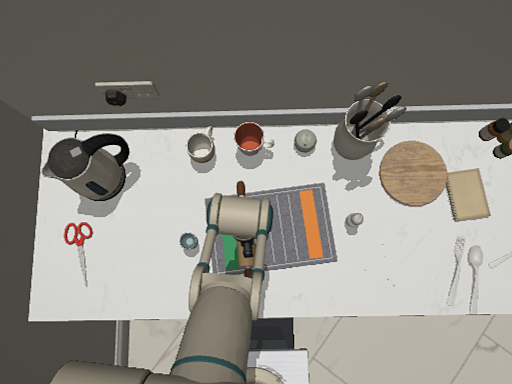

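The wrist view shows the pin at rows 183–272, just short of the green band at rows 105–172. In the top view the egg cup at (189,242) hasn't moved. One more full stroke, then a depth-based check.

>>> {"fn": "carry_out", "kwargs": {"motion": [{"tx":0.001,"ty":0,"tz":0.006,"wx":0,"wy":0,"wz":0,"grip":1},{"tx":0,"ty":0,"tz":0.004,"wx":0,"wy":0,"wz":0,"grip":1},{"tx":0.004,"ty":0,"tz":0,"wx":0,"wy":0,"wz":0,"grip":1},{"tx":0.007,"ty":0,"tz":0,"wx":0,"wy":0,"wz":0,"grip":1},{"tx":0.007,"ty":0,"tz":0,"wx":0,"wy":0,"wz":0,"grip":1},{"tx":0.007,"ty":0,"tz":0,"wx":0,"wy":0,"wz":0,"grip":1},{"tx":0.007,"ty":0,"tz":0,"wx":0,"wy":0,"wz":0,"grip":1},{"tx":0.006,"ty":0,"tz":0,"wx":0,"wy":0,"wz":0,"grip":1},{"tx":0,"ty":0,"tz":0,"wx":0,"wy":0,"wz":0,"grip":1}]}}

```text
clock: 14.52
ee_pos: [0.4821, 0.0494, 0.0415]
tool_rot: [3.14, -0.0, 1.672]
ft_force: [1.4, 0.9, 4.9]
grip_width: 0.0856
```

>>> {"fn": "carry_out", "kwargs": {"motion": [{"tx":0,"ty":0,"tz":-0.01,"wx":0,"wy":0,"wz":0,"grip":1},{"tx":-0.01,"ty":0,"tz":0,"wx":0,"wy":0,"wz":0,"grip":1},{"tx":-0.01,"ty":0,"tz":0,"wx":0,"wy":0,"wz":0,"grip":1},{"tx":0,"ty":0,"tz":0,"wx":0,"wy":0,"wz":0,"grip":1}]}}

```text
clock: 15.02
ee_pos: [0.4834, 0.0279, 0.0511]
tool_rot: [-3.141, -0.0, 1.67]
ft_force: [-0.9, -0.6, -0.0]
grip_width: 0.0853
```

```bash
cat >> h.py <<'E'
from scipy.optimize import least_squares
def fit(cam="wrist"):
    p=get_image(cam); r=masks_of(p,"rolling_pin")[0]["pixels"].astype(np.uint8)
    g=find(p,"green_band",.004); 
    c=cloud(p,cv2.erode(r,np.ones((5,5)))>0)
    c=c[(c[:,2]>.025)&(c[:,2]<.065)]
    m0=c.mean(0)
    def f(q):  # line y=y0+tan(a)(x-x0), height z
        d=-(c[:,0]-m0[0])*np.sin(q[1])+(c[:,1]-q[0])*np.cos(q[1])
        return np.hypot(d,c[:,2]-q[2])-.026
    s=least_squares(f,[m0[1],.09,.03],loss="soft_l1",f_scale=.002)
    # keep only barrel
    for _ in range(2):
        k=np.abs(f(s.x))<.005; c=c[k]; s=least_squares(f,s.x,loss="soft_l1",f_scale=.002)
    u=np.array([np.cos(GA),np.sin(GA)]);n=np.array([-u[1],u[0]])
    d=np.array([m0[0],s.x[0]])-G
    xs=c[:,0]
    print(cam,"fit x0 %.4f y %.4f ang %.3f z %.4f rms %.4f"%(m0[0],*s.x,np.sqrt(np.mean(f(s.x)**2))),"barrel x",np.percentile(xs,[0.5,99.5]).round(4),"n in band",(d@n).round(4),"green",None if g is None else (g["c"],g["ang"],g["dims"]))
E
python3 -c "
from h import *
look('h'); fit(); fit('scene')"
```

```text
15.03 [0.4834 0.0279 0.0511] [-0.9 -0.6 -0. ]
top {'p': 0.75, 'c': array([0.4987, 0.0347]), 'mean': array([0.48  , 0.0411]), 'dims': [np.float64(0.048), np.float64(0.283)], 'ang': np.float64(-0.0157)} x,y in band 0.0117 -0.0344
  green [0.4261 0.0708] 0.2659 [np.float64(0.032), np.float64(0.096)]
wrist {'p': 0.56, 'c': array([0.486 , 0.0301]), 'mean': array([0.4877, 0.0325]), 'dims': [np.float64(0.061), np.float64(0.295)], 'ang': np.float64(0.0768)} x,y in band -0.0015 -0.0375
  green [0.4826 0.0675] 0.0999 [np.float64(0.205), np.float64(0.036)]
wrist fit x0 0.4863 y 0.0331 ang 0.078 z 0.0313 rms 0.0006 barrel x [0.3912 0.5846] n in band -0.0346 green (array([0.4828, 0.0671]), np.float64(0.1006), [np.float64(0.204), np.float64(0.036)])
scene fit x0 0.4635 y 0.0308 ang 0.077 z 0.0288 rms 0.0011 barrel x [0.3867 0.5825] n in band -0.0341 green (array([0.4804, 0.0651]), np.float64(0.1078), [np.float64(0.046), np.float64(0.212)])
```

>>> {"fn": "carry_out", "kwargs": {"motion": [{"tx":-0.003,"ty":0,"tz":0.006,"wx":0,"wy":0,"wz":0,"grip":1},{"tx":0,"ty":0,"tz":0.004,"wx":0,"wy":0,"wz":0,"grip":1},{"tx":0.004,"ty":0,"tz":0,"wx":0,"wy":0,"wz":0,"grip":1},{"tx":0.006,"ty":0,"tz":0,"wx":0,"wy":0,"wz":0,"grip":1},{"tx":0.006,"ty":0,"tz":0,"wx":0,"wy":0,"wz":0,"grip":1},{"tx":0.006,"ty":0,"tz":0,"wx":0,"wy":0,"wz":0,"grip":1},{"tx":0.006,"ty":0,"tz":0,"wx":0,"wy":0,"wz":0,"grip":1},{"tx":0.005,"ty":0,"tz":0,"wx":0,"wy":0,"wz":0,"grip":1},{"tx":0,"ty":0,"tz":0,"wx":0,"wy":0,"wz":0,"grip":1}]}}

```text
clock: 16.75
ee_pos: [0.4812, 0.0591, 0.0425]
tool_rot: [3.14, -0.0, 1.672]
ft_force: [-0.6, 1.0, 11.5]
grip_width: 0.0851
```

>>> {"fn": "carry_out", "kwargs": {"motion": [{"tx":0,"ty":0,"tz":-0.01,"wx":0,"wy":0,"wz":0,"grip":1},{"tx":-0.01,"ty":0,"tz":0,"wx":0,"wy":0,"wz":0,"grip":1},{"tx":-0.01,"ty":0,"tz":0,"wx":0,"wy":0,"wz":0,"grip":1},{"tx":0,"ty":0,"tz":0,"wx":0,"wy":0,"wz":0,"grip":1}]}}

```text
clock: 17.25
ee_pos: [0.4823, 0.0379, 0.0509]
tool_rot: [-3.141, -0.0, 1.67]
ft_force: [-0.2, -0.5, 0.2]
grip_width: 0.0854
```

```bash
python3 -c "
from h import *
look('i'); fit(); fit('scene')"
```

```text
17.25 [0.4823 0.0379 0.0509] [-0.2 -0.5  0.2]
top {'p': 0.9, 'c': array([0.4972, 0.0604]), 'mean': array([0.4697, 0.0579]), 'dims': [np.float64(0.041), np.float64(0.282)], 'ang': np.float64(0.0806)} x,y in band 0.0133 -0.0087
  green [0.4196 0.0777] 0.3285 [np.float64(0.021), np.float64(0.087)]
wrist {'p': 0.94, 'c': array([0.4834, 0.0473]), 'mean': array([0.4857, 0.0488]), 'dims': [np.float64(0.06), np.float64(0.293)], 'ang': np.float64(0.0806)} x,y in band -0.002 -0.0201
  green [0.4817 0.0758] 0.0999 [np.float64(0.206), np.float64(0.018)]
wrist fit x0 0.4843 y 0.0498 ang 0.078 z 0.0313 rms 0.0005 barrel x [0.3897 0.5836] n in band -0.0178 green (array([0.4821, 0.0751]), np.float64(0.1135), [np.float64(0.206), np.float64(0.019)])
scene fit x0 0.4620 y 0.0475 ang 0.076 z 0.0288 rms 0.0011 barrel x [0.3855 0.5804] n in band -0.0173 green (array([0.479 , 0.0729]), np.float64(0.1264), [np.float64(0.032), np.float64(0.205)])
```

>>> {"fn": "carry_out", "kwargs": {"motion": [{"tx":0.003,"ty":0,"tz":0.006,"wx":0,"wy":0,"wz":0,"grip":1},{"tx":0,"ty":0,"tz":0.004,"wx":0,"wy":0,"wz":0,"grip":1},{"tx":0.004,"ty":0,"tz":0,"wx":0,"wy":0,"wz":0,"grip":1},{"tx":0.006,"ty":0,"tz":0,"wx":0,"wy":0,"wz":0,"grip":1},{"tx":0.006,"ty":0,"tz":0,"wx":0,"wy":0,"wz":0,"grip":1},{"tx":0.006,"ty":0,"tz":0,"wx":0,"wy":0,"wz":0,"grip":1},{"tx":0.006,"ty":0,"tz":0,"wx":0,"wy":0,"wz":0,"grip":1},{"tx":0.003,"ty":0,"tz":0,"wx":0,"wy":0,"wz":0,"grip":1},{"tx":0,"ty":0,"tz":0,"wx":0,"wy":0,"wz":0,"grip":1},{"tx":0,"ty":0,"tz":0,"wx":0,"wy":0,"wz":0,"grip":1}]}}

```text
clock: 19.1
ee_pos: [0.4796, 0.0729, 0.0426]
tool_rot: [3.14, -0.0, 1.672]
ft_force: [-1.2, 0.0, 12.2]
grip_width: 0.0853
```

>>> {"fn": "carry_out", "kwargs": {"motion": [{"tx":0,"ty":0,"tz":-0.005,"wx":0,"wy":0,"wz":0,"grip":1},{"tx":0,"ty":0,"tz":-0.03,"wx":0,"wy":0,"wz":0,"grip":1},{"tx":-0.02,"ty":0,"tz":-0.03,"wx":0,"wy":0,"wz":0,"grip":1},{"tx":-0.05,"ty":0,"tz":-0.03,"wx":0,"wy":0,"wz":0,"grip":1},{"tx":-0.05,"ty":0,"tz":0,"wx":0,"wy":0,"wz":0,"grip":1},{"tx":-0.05,"ty":0,"tz":0,"wx":0,"wy":0,"wz":0,"grip":1},{"tx":-0.05,"ty":0,"tz":0,"wx":0,"wy":0,"wz":0,"grip":1},{"tx":0,"ty":0,"tz":0,"wx":0,"wy":0,"wz":0,"grip":1}]}}

```text
clock: 20.1
ee_pos: [0.5017, -0.1495, 0.1358]
tool_rot: [3.141, 0.001, 1.667]
ft_force: [-0.5, 0.5, 0.3]
grip_width: 0.0853
```

```bash
python3 -c "
from h import *
look('j'); fit('top'); fit('scene')
p=get_image('top')
o=find(p,'orange_band',.004)
print({k:v for k,v in o.items() if k!='m'} if o else None)
for n in ['egg_cup','salt_shaker','mug_cream','mug_white','egg_timer']:
    r=masks_of(p,n); print(n,r[0]['extent'] if r else None)
"
```

```text
20.1 [ 0.5017 -0.1495  0.1358] [-0.5  0.5  0.3]
top {'p': 0.7, 'c': array([0.4867, 0.0685]), 'mean': array([0.4858, 0.0685]), 'dims': [np.float64(0.053), np.float64(0.304)], 'ang': np.float64(0.0723)} x,y in band 0.0038 0.0006
  green [ 0.5035 -0.1193] -1.3059 [np.float64(0.239), np.float64(0.259)]
top fit x0 0.4818 y 0.0683 ang 0.073 z 0.0297 rms 0.0019 barrel x [0.3915 0.5789] n in band 0.0009 green None
scene fit x0 0.4576 y 0.0626 ang 0.077 z 0.0287 rms 0.0011 barrel x [0.3839 0.5796] n in band -0.0019 green (array([0.4779, 0.0803]), np.float64(0.158), [np.float64(0.019), np.float64(0.204)])
{'p': 0.73, 'c': array([ 0.449 , -0.1891]), 'mean': array([ 0.4401, -0.1949]), 'dims': [np.float64(0.04), np.float64(0.08)], 'ang': np.float64(0.0938)}
egg_cup [180.9, 228.3, 16.7, 23.7]
salt_shaker [353.4, 212.8, 11.1, 13.5]
mug_cream [185.4, 126.5, 29.5, 38.4]
mug_white [228.1, 122.4, 46.6, 33.9]
egg_timer [294.6, 130.9, 18.9, 22.3]
```

View pics/j_top.png

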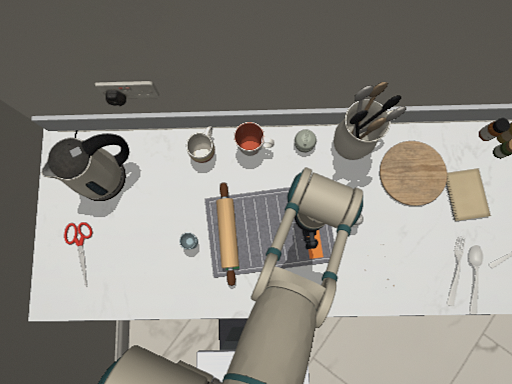

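View pics/j_wrist.png

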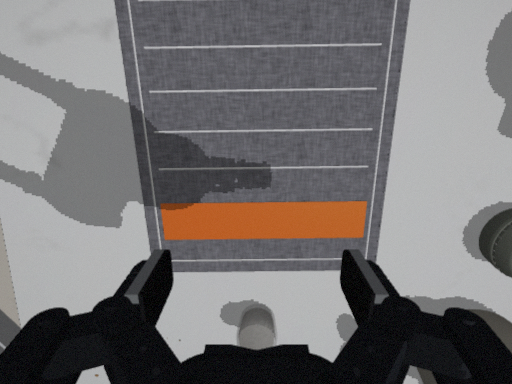

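The top view shows the pin at about (228,235), covering the green band, with the egg cup at (189,242) and the salt shaker near (356,220). The wrist view shows the mat clear, and nothing is touching the gripper. I'll check once that it is at rest, then hand in.

>>> {"fn": "carry_out", "kwargs": {"motion": [{"tx":0,"ty":0,"tz":0,"wx":0,"wy":0,"wz":0,"grip":1},{"tx":0,"ty":0,"tz":0,"wx":0,"wy":0,"wz":0,"grip":1},{"tx":0,"ty":0,"tz":0,"wx":0,"wy":0,"wz":0,"grip":1},{"tx":0,"ty":0,"tz":0,"wx":0,"wy":0,"wz":0,"grip":1}]}}

```text
clock: 21.55
ee_pos: [0.5012, -0.1461, 0.1363]
tool_rot: [3.142, -0.0, 1.672]
ft_force: [0.0, -0.3, -0.0]
grip_width: 0.0854
```

```bash
python3 -c "
from h import *
fit('top'); fit('scene'); print(hand_in())
"
```

```text
top fit x0 0.4816 y 0.0686 ang 0.064 z 0.0298 rms 0.0018 barrel x [0.3913 0.5819] n in band 0.0012 green (array([0.7626, 0.1551]), np.float64(0.1493), [np.float64(0.092), np.float64(0.113)])
scene fit x0 0.4599 y 0.0629 ang 0.078 z 0.0286 rms 0.0011 barrel x [0.3843 0.58  ] n in band -0.0018 green (array([0.4763, 0.0792]), np.float64(0.1606), [np.float64(0.016), np.float64(0.199)])
the job is handed in; nothing more can be done
None
```

I rolled the pin about 126 mm onto the green band and handed the job in at about 21.5 s. It took seven strokes with the open fingertips on top of the barrel, pressing with up to about 12 N. The pin moved about half as far as the tips on each stroke, so it rolled rather than slid, and 126 mm of rolling is about 4.8 rad of turn.

Last checks before handing in:

| Check | Measured | Limit |
|---|---|---|
| Distance from the band's centre line | +1 mm (top camera), −2 mm (scene camera) | 20 mm |
| Offset along the band | about 4 mm | 45 mm |
| Angle to the band | 0.04–0.055 rad | 0.18 rad |
| Height of the pin's axis | 29–30 mm | 26–34 mm |

- **At rest:** the pin's position did not change between two looks about 1.5 s apart.
- **Gripper:** it was well clear of everything and the wrist force was about zero.
- **Bystanders:** in the top pictures they look unmoved. I compared them by eye rather than measuring each one against its start. The salt shaker was partly hidden by the arm in the last top picture.
- **Disagreements:** during the strokes the simple outline estimates from the wrist and partly blocked top cameras were up to about 11 mm apart. I used the depth fits for the final approach. With the pin covering the band, the last green-band detections were wrong, so I used the band position measured at the start.

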